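Lay the standing power supply down at its test place

ROBOT

A 6-joint arm with a two-finger parallel gripper is mounted at the origin on the work surface. World frame = base frame: x ahead of the robot, y to its left, z up, the work surface at z = 0. Lengths are in m, angles in rad, forces in N, time in s.
With the tool pointing down it reaches from about 0.35 to 0.775 m from the base axis. Payload 7.3 kg.
Tool frame: the origin (TCP) lies on the front face of the gripper's body, between the roots of the fingers; the fingertips stand ahead of it and the grasp point (between the pads) lies 47 mm ahead of it (finger_overhang is the z of the fingertips in the tool frame, in m); z points along the fingers, y is the line along which they close (so a half turn about z gives the same grasp; the last joint's range is limited). The gripper opens to 92 mm and grips with 3 to 60 N. Pads are 19 mm wide; open, the fingers measure 130 mm over their backs; the gripper's body (75 mm by 190 mm) begins 47 mm behind the grasp point.
Start: joints at [1.029, 0.342, 1.524, -0, 1.275, -0.146], TCP at [0.202, 0.484, 0.292] pointing down, gripper open.
Joint ranges: [-2.53, 2.53], [-0.77, 2.02], [0.04, 2.7], [-1, 4.14], [0.28, 2.66], [-3.11, 3.11]. Speed limits (rad/s): [2.57, 2.57, 3.14, 3.14, 3.14, 3.14].

INTERFACE

Orientations are given as [roll, pitch, yaw] about the fixed x, y, z axes, in that order (R = Rz(yaw) Ry(pitch) Rx(roll)).
In Python, from cell import * gives the robot as it stands. The module is installed in compiled form; this text tells all that it offers.
- The arm moves only by the tool arm_command, never from a script. Its argument "series" is a list of rows, each an object of numbers: "x", "y", "z": the shift along the tool's x, y, z in mm; "rx", "ry", "rz": the turn, a rotation vector about the tool's x, y, z in degrees. A call has 1 to 20 rows; each row is the pose to reach, as a shift and turn from the pose commanded when the call began, along the tool's axes at that moment; what a row does not reach only later rows make up. A row lasts 1/10 s, in which the tool goes at most 50 mm and 8.59 degrees, less where a joint would pass 70% of its speed; a pose out of reach is approached as far as the arm can. A call with a gripper value outside its range is refused whole. "hand" is the finger opening in mm, from 0 to 91.8, set as the call begins (left out, the last holds). The fingers move at their own pace and stop on an object; "squeeze" is the grip in N (left out, the last holds). Time passes only in rows, so rows that repeat a pose let the fingers close. It gives the time, the measured TCP pose, the force, the opening and the grip force at its end, in the units of the state.
- observe(): the state, without advancing time (a new reading comes with each control period).
- read_camera(name): name is "scene" or "top" or "wrist"; returns a dict with "pixels" (400x640x3 uint8, blue, green, red), "K" (3x3 intrinsics, pixels), "rvec" (rotation vector, rad) and "tvec" (3), from world to camera coordinates, as OpenCV has them. Camera axes: x right, y down, z forward; pixel columns grow to the right and rows downward; lengths in m; the calibration is good to about 2 mm. A picture is of the moment at which its call begins. There is no depth.
- hand_in(): hands the job in; it is judged then, once.
Trained networks look in a picture, given as the dict that the camera call returned (one of the last four; its "shot" number tells which), for a name from the list of things; names that differ only in an ending like _2 or _b are one class to them, and where a whole thing is asked for, a point or a joint stands for the part that bears it (a point fixed in the world has none). Each returns a list of dicts, best first, with "confidence" (0 to 1); they miss things now and then, are a little off and sometimes report something else, mostly with a low value. They report only what shows in the picture. A call takes as long as a camera call.
- boxes_of(picture, query): "point" ([x, y, z] in m, in world coordinates, good to about 4 mm: the middle of the surface that is visible of it).
- trace(picture, query): "pixels" (400x640 bool, what is visible of it).
- mark_of(picture, query): "point" ([x, y, z] in m, in world coordinates, good to about 4 mm: a listed point, or the origin of a listed thing).
The state is a dict: "time": time; "qpos": joint angles; "qvel": joint speeds; "joint_efforts": joint torques, N m; "tool_pos": TCP position; "tool_rot": TCP orientation; "contact_force": force on the tool from outside, world axes, zero at the start; "torque": the same for the moment, N m; "opening": finger opening in m; "grip_force": force on a finger pad.
Only numpy, scipy, OpenCV 4.12 (cv2) and the standard library are available. Lean on these libraries where they do the work, as an engineer would, in place of code of your own. Each camera call takes 0.05 s, during which the arm holds its last target. There are 200 camera calls.

TASK

Two power supplies already lie at the test jig, but the third still stands on end in front of its place. Push it over, away from the robot, with the fingertips so that it lies flat with its vents up like the others, then slide it straight along until its terminal end is up against the contact block behind it, square to it. Do not pick it up or let it fall sideways, and leave everything else where it stands.

Things in the scene. Friction and masses are not known exactly. Their poses are not given: they have to be found in the camera images.
- supply: aluminium power supply standing on its plain end, black terminal strip on top, five dark vent slots towards the robot. 110 mm tall (last 10: strip, 64 x 28), 70 wide (y), 38 thick (x), 0.25 to 0.5 kg. Origin: centre of the end it stands on. z: to the terminals (up; level, to the contact block, when laid). x: level, from the vents away from the robot (down when laid).
- supply_terminals (a point): middle of the outer face of the terminal strip, on the supply, 110 mm along z from its origin
- supply_vents (a point): middle of the vented face, on the supply (19 mm from its centre towards the robot, 55 mm along z); 38 mm above the table when the supply is laid down
- supply_heel (a point): on the supply, middle of its lower edge away from the robot, over which it tips (x 19 mm from the origin); it stays down on the table. Evenly filled, the supply overbalances at about 19 degrees, then falls by itself and lands flat, well short of the contact block
- place: contact block to be filled, fixed, straight behind the standing supply: black, 76 wide, 32 deep, 36 mm high; left, middle or right of three, 130 mm apart. Origin: foot of the middle of its face towards the robot. x: level, away from the robot, the way to slide; y: left. The supply starts 165 to 185 mm (origins) before it, within 6 mm of its middle line and 0.1 rad of square
- place_a: a further contact block of the jig, same shape as place, fixed, already occupied by a lying supply; same origin and axes
- place_b: a further contact block of the jig, same shape as place, fixed, already occupied by a lying supply; same origin and axes
- unit_a: enclosed aluminium power supply like the standing one, already lying vents up with its terminals 1 to 4 mm from its own contact block; 110 long, 70 wide, 38 mm high; must stay; origin: middle of the end near the robot, at the underside; x along its length, to the terminals
- unit_b: enclosed aluminium power supply like the standing one, already lying vents up with its terminals 1 to 4 mm from its own contact block; 110 long, 70 wide, 38 mm high; must stay; origin: middle of the end near the robot, at the underside; x along its length, to the terminals
- transformer: small transformer, yellow winding in a dark core, 34 x 26 x 30 mm high, standing between two places near the contact blocks; bystander; origin: centre of underside
- capacitor: black round capacitor, 22 mm diameter, 40 mm high, standing between two places near the contact blocks; bystander; origin: centre of underside
- tape: roll of pale tape lying flat, 90 mm across, 24 mm high, left of the jig; bystander; origin: centre of underside
- flux: white bottle with black cap, 48 mm diameter, 110 mm high, right of the jig; bystander; origin: centre of underside
- driver: screwdriver lying to the right of the jig, nearer the robot; bystander
- heatsink: finned aluminium heat sink, 40 x 50 x 30 mm high, left of the jig, nearer the robot; bystander; origin: centre of underside
- jig: the fixed test jig: an aluminium bar 440 mm long, 45 deep, 50 high just behind the three contact blocks, and a thin grey sheet under the places (look only, the supplies stand on the table top at z = 0). Origin: at the table, level with the blocks' front faces, middle of the bar; x away from the robot

How it is judged:
By the outcome, as a careful person would: the job done as asked, in the order asked, and still so for the second after the job is handed in, with the robot touching nothing.
It also fails if it takes over 42 s, if anything falls off the work surface, if the arm or the gripper's body presses on something with over 40 N, if the wrist force passes 120 N, or if a joint passes its speed limit or range.

## Working session

There is one attempt and no reset: what is moved stays moved. The work goes in short steps, Python scripts to look and compute and a tool call to move; the robot and the scene stay as the last step left them, time stands still between calls to the robot, and variables do not carry over. Pictures are saved under pics/ and viewed, at most 10 in all, crops included, and the job is handed in when it is done.

Besides the shell and the picture viewer there is one more tool, called as name(argument=value, ...), one argument or row to a line, values as JSON. arm_command: Moves the arm, as the interface text tells. Its arguments: {"type":"object","properties":{"series":{"type":"array"},"hand":{"type":"number"},"squeeze":{"type":"number"}},"required":["series"]}

```bash
mkdir -p pics; cat > h.py <<'E'
from cell import *
import cv2, numpy as np
def snap(cam,name):
    p=read_camera(cam); cv2.imwrite('pics/'+name,p['pixels']); return p
def proj(p,X):
    return cv2.projectPoints(np.array(X,float).reshape(-1,3),p['rvec'],p['tvec'],p['K'],None)[0].reshape(-1,2)
def onplane(p,uv,z):
    R=cv2.Rodrigues(p['rvec'])[0];c=-R.T@np.ravel(p['tvec'])
    d=R.T@np.linalg.inv(p['K'])@np.array([uv[0],uv[1],1.]);return c+d*(z-c[2])/d[2]
E
python3 - <<'E'
from h import *
np.set_printoptions(precision=4,suppress=True)
s=observe();print({k:np.round(v,4) for k,v in s.items()})
try: print(finger_overhang)
except Exception as e: print(e)
for cam in('scene','top'):
    p=snap(cam,cam+'0.png')
    for q in('supply','supply_terminals','supply_vents','supply_heel','place','unit_a','transformer','capacitor','heatsink','tape','flux','driver','jig'):
        print(cam,q,[(np.round(d['point'],4),round(d['confidence'],2)) for d in mark_of(p,q)][:4])
E
```

```text
{'time': np.float64(0.0), 'qpos': array([ 1.029 ,  0.3427,  1.525 ,  0.    ,  1.2754, -0.146 ]), 'qvel': array([-0.0002,  0.0016,  0.0016, -0.0005,  0.0007,  0.0015]), 'joint_efforts': array([  0.0023, -43.1234, -24.4223,   0.072 ,   0.0558,  -0.0001]), 'tool_pos': array([0.2022, 0.4842, 0.2916]), 'tool_rot': array([-3.1401, -0.0002,  2.7458]), 'contact_force': array([ 0.2925, -0.3572,  0.3795]), 'torque': array([0.0193, 0.0614, 0.056 ]), 'grip_force': np.float64(0.0), 'opening': np.float64(0.0918)}
0.0655
scene supply [(array([ 0.5149, -0.0792,  0.0018]), 0.72)]
scene supply_terminals [(array([ 0.5112, -0.0816,  0.1099]), 0.59)]
scene supply_vents [(array([ 0.4931, -0.081 ,  0.057 ]), 0.92)]
scene supply_heel [(array([ 0.534 , -0.0798,  0.0048]), 0.6)]
scene place [(array([ 0.6941, -0.2123, -0.0017]), 0.89), (array([0.6975, 0.0512, 0.0026]), 0.66), (array([ 0.6958, -0.0774, -0.0006]), 0.58), (array([ 0.5876,  0.0547, -0.0035]), 0.55)]
scene unit_a [(array([ 0.5852, -0.2026, -0.0043]), 0.86), (array([ 0.5857,  0.0512, -0.001 ]), 0.7)]
scene transformer [(array([ 0.6686, -0.0167, -0.0
[... 830 characters left out ...]
y([ 0.698 , -0.2127, -0.0065]), 0.67), (array([0.703 , 0.0551, 0.0031]), 0.55)]
top unit_a [(array([ 0.5858, -0.2005,  0.0009]), 0.82), (array([ 0.5922,  0.0533, -0.0032]), 0.72)]
top transformer [(array([ 0.6725, -0.0156,  0.0008]), 0.53)]
top capacitor [(array([ 0.6694, -0.1344,  0.0008]), 0.61)]
top heatsink [(array([ 0.4713,  0.1885, -0.0031]), 0.92), (array([0.7026, 0.0574, 0.0018]), 0.73)]
top tape [(array([0.6356, 0.2111, 0.0038]), 0.73), (array([ 0.5892,  0.052 , -0.0054]), 0.55), (array([ 0.6353, -0.3445, -0.0023]), 0.27)]
top flux [(array([ 0.636 , -0.3445, -0.0019]), 0.95)]
top driver [(array([ 0.4591, -0.3643,  0.0008]), 0.81)]
top jig [(array([ 0.6966, -0.078 , -0.0021]), 0.57)]
```

View pics/top0.png

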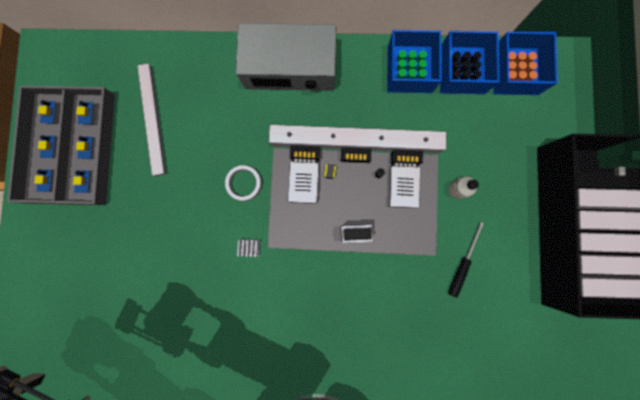

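View pics/scene0.png

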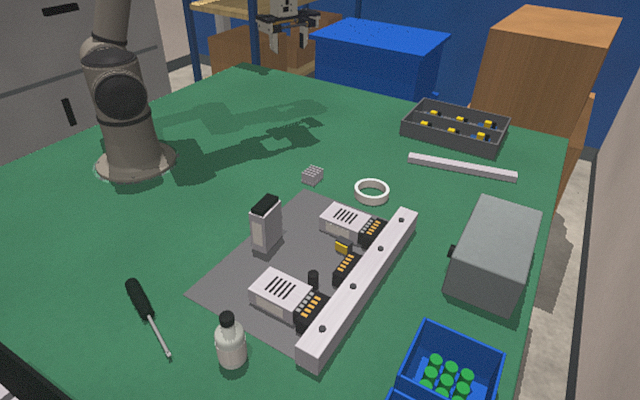

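Top view: the supply stands at about (357,233), in front of the middle block at (355,156). The transformer is at (330,171) and the capacitor at (380,173), one on each side of the lane. The scene view agrees. Next I measure the yaws.

```bash
cat >> h.py <<'E'
def strip(p,seed,z,size,thr=75):
    "yaw and centre of dark strip face at height z near seed (top camera)"
    g=cv2.cvtColor(p['pixels'],cv2.COLOR_BGR2GRAY)
    u,v=np.round(proj(p,seed)[0]).astype(int); m=np.zeros_like(g); m[v-size:v+size,u-size-4:u+size+4]=1
    m=((g<thr)&(m>0)).astype(np.uint8); n,l,st,c=cv2.connectedComponentsWithStats(m)
    k=1+np.argmax(st[1:,4]); pts=np.argwhere(l==k)[:,::-1]
    W=np.array([onplane(p,q,z)[:2] for q in pts]); r=cv2.minAreaRect(W.astype(np.float32)*1000)
    e=np.linalg.eigh(np.cov(W.T))[1][:,1]; e*=np.sign(e[1])
    return W.mean(0),r,np.arctan2(-e[0],e[1])
E
python3 - <<'E'
from h import *
p=read_camera('top'); s=(0.515,-.079,.11)
print('supply',strip(p,s,.11,16))
g=cv2.cvtColor(p['pixels'],cv2.COLOR_BGR2GRAY)
# jig bar: bright mask, top z=.05
u,v=proj(p,[[.73,-.078,.05]])[0].astype(int);print(u,v)
m=np.zeros_like(g);m[v-25:v+12,u-110:u+110]=1
pts=np.argwhere((g>150)&(m>0))[:,::-1]
W=np.array([onplane(p,q,.05)[:2] for q in pts]);print(cv2.minAreaRect(W.astype(np.float32)*1000))
ed=[[c,np.min(pts[pts[:,0]==c][:,1])] for c in range(u-75,u+75)]
E_=np.array([onplane(p,q,.05)[:2] for q in ed]);print('bar back yaw',-np.polyfit(E_[:,1],E_[:,0],1)[0],E_.mean(0))
crop=p['pixels'][140:260,265:450];cv2.imwrite('pics/c1.png',cv2.resize(crop,None,fx=4,fy=4,interpolation=cv2.INTER_CUBIC))
E
```

```text
supply (array([ 0.51368953, -0.08074095]), ((513.5174560546875, -81.35213470458984), (22.999282836914062, 61.845069885253906), 4.0415472984313965), np.float64(0.06951525190730959))
355 146
((739.3196411132812, -79.608642578125), (438.3304138183594, 73.28797912597656), 88.9108657836914)
bar back yaw -0.01741366148082364 [ 0.77461744 -0.07373768]
```

View pics/c1.png

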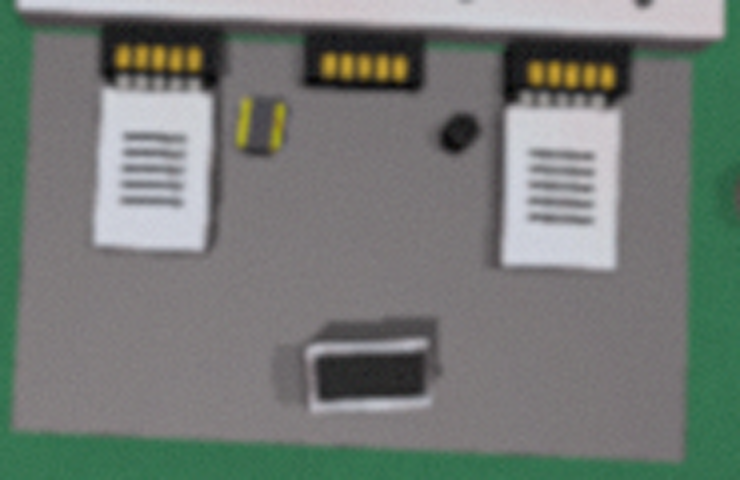

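Yaws: jig about −0.017, supply about +0.07. Blocks, units and sizes match what is given. Now I compute the approach.

```bash
cat >> h.py <<'E'
from scipy.spatial.transform import Rotation as Ro
def rel(xyz,yaw):
    "shift (mm) and turn (deg) in tool axes to TCP xyz, tool down, yaw"
    s=observe(); R0=Ro.from_euler('xyz',s['tool_rot']); R1=Ro.from_euler('xyz',[np.pi,0,yaw])
    return np.round(R0.inv().apply(np.array(xyz)-s['tool_pos'])*1000,1),np.round((R0.inv()*R1).as_rotvec(degrees=True),2)
E
python3 -c "
from h import *
y=np.pi+.07
print(rel((.455,-.0835,.22),y))
"
```

```text
(array([-452. , -426.6,   72.2]), array([  0.  ,   0.  , -26.69]))
```

arm_command(
  series=[
    {"x":-28,"y":-27,"z":4,"rz":-2},
    {"x":-56,"y":-53,"z":9,"rz":-4},
    {"x":-84,"y":-80,"z":14,"rz":-6},
    {"x":-113,"y":-107,"z":18,"rz":-8},
    {"x":-141,"y":-133,"z":23,"rz":-10},
    {"x":-170,"y":-160,"z":27,"rz":-12},
    {"x":-198,"y":-187,"z":32,"rz":-14},
    {"x":-226,"y":-213,"z":36,"rz":-16},
    {"x":-254,"y":-240,"z":41,"rz":-18},
    {"x":-283,"y":-267,"z":45,"rz":-20},
    {"x":-311,"y":-293,"z":50,"rz":-22},
    {"x":-339,"y":-320,"z":54,"rz":-24},
    {"x":-367,"y":-347,"z":59,"rz":-25},
    {"x":-396,"y":-374,"z":63,"rz":-26},
    {"x":-424,"y":-400,"z":68,"rz":-26.7},
    {"x":-452,"y":-427,"z":72,"rz":-26.7},
    {"x":-452,"y":-427,"z":72,"rz":-26.7},
    {"x":-452,"y":-427,"z":72,"rz":-26.7},
  ],
  hand=30,
)

```text
invalid input
```

```bash
python3 -c "
from h import *
s=observe();print(s['tool_pos'],s['tool_rot'],s['opening'],s['contact_force'])
print(rel((.455,-.0835,.1595),np.pi+.07))
p=snap('wrist','w1.png')
for q in ('supply','supply_vents','supply_terminals','supply_heel'): print(q,[(np.round(d['point'],4),round(d['confidence'],2)) for d in mark_of(p,q)][:2])
"
```

```text
[0.2023954  0.48442636 0.29223774] [3.14153026e+00 2.21167193e-05 2.74581444e+00] 0.09161008554968578 [-0.46028414  0.24677394 -0.65723297]
(array([-452. , -426.6,  132.7]), array([  0.  ,   0.  , -26.69]))
supply []
supply_vents []
supply_terminals []
supply_heel []
```

arm_command(
  series=[
    {"x":-28,"y":-27,"z":4,"rx":0,"ry":0,"rz":-2},
    {"x":-56,"y":-53,"z":9,"rx":0,"ry":0,"rz":-4},
    {"x":-84,"y":-80,"z":14,"rx":0,"ry":0,"rz":-6},
    {"x":-113,"y":-107,"z":18,"rx":0,"ry":0,"rz":-8},
    {"x":-141,"y":-133,"z":23,"rx":0,"ry":0,"rz":-10},
    {"x":-170,"y":-160,"z":27,"rx":0,"ry":0,"rz":-12},
    {"x":-198,"y":-187,"z":32,"rx":0,"ry":0,"rz":-14},
    {"x":-226,"y":-213,"z":36,"rx":0,"ry":0,"rz":-16},
    {"x":-254,"y":-240,"z":41,"rx":0,"ry":0,"rz":-18},
    {"x":-283,"y":-267,"z":45,"rx":0,"ry":0,"rz":-20},
    {"x":-311,"y":-293,"z":50,"rx":0,"ry":0,"rz":-22},
    {"x":-339,"y":-320,"z":54,"rx":0,"ry":0,"rz":-24},
    {"x":-367,"y":-347,"z":59,"rx":0,"ry":0,"rz":-25},
    {"x":-396,"y":-374,"z":63,"rx":0,"ry":0,"rz":-26},
    {"x":-424,"y":-400,"z":68,"rx":0,"ry":0,"rz":-26.7},
    {"x":-452,"y":-427,"z":72,"rx":0,"ry":0,"rz":-26.7},
    {"x":-452,"y":-427,"z":72,"rx":0,"ry":0,"rz":-26.7},
    {"x":-452,"y":-427,"z":72,"rx":0,"ry":0,"rz":-26.7},
  ],
  hand=30,
  squeeze=20,
)

```text
time: 3.5
tool_pos: [0.4546, -0.0842, 0.2199]
tool_rot: [3.141, -0.001, -3.073]
contact_force: [-0.0, 0.5, -0.2]
opening: 0.03
grip_force: 0.0
```

```bash
python3 -c "
from h import *
s=observe();print(s['time'],s['tool_pos'],s['tool_rot'],s['opening'],s['contact_force'])
print(rel((.455,-.0835,.1595),np.pi+.07))
p=snap('wrist','w1.png')
for q in ('supply','supply_vents','supply_terminals','supply_heel'): print(q,[(np.round(d['point'],4),round(d['confidence'],2)) for d in mark_of(p,q)][:2])
"
```

```text
3.5 [ 0.45462423 -0.08419358  0.2198866 ] [ 3.14082776e+00 -8.34272524e-04 -3.07333842e+00] 0.029983403984958808 [-0.03495127  0.53548292 -0.16198999]
(array([-0.5,  0.6, 60.4]), array([ 0.04, -0.05, -0.1 ]))
supply [(array([ 0.5163, -0.0827,  0.0009]), 0.74)]
supply_vents [(array([ 0.4969, -0.0833,  0.0485]), 0.89)]
supply_terminals [(array([ 0.5115, -0.0777,  0.1085]), 0.85)]
supply_heel [(array([ 0.5012, -0.082 ,  0.0512]), 0.7)]
```

arm_command(
  series=[
    {"x":0,"y":0,"z":20,"rx":0,"ry":0,"rz":0},
    {"x":0,"y":0,"z":40,"rx":0,"ry":0,"rz":0},
    {"x":0,"y":0,"z":60,"rx":0,"ry":0,"rz":0},
    {"x":-6,"y":0,"z":60,"rx":0,"ry":0,"rz":0},
    {"x":-12,"y":0,"z":60,"rx":0,"ry":0,"rz":0},
    {"x":-18,"y":0,"z":60,"rx":0,"ry":0,"rz":0},
    {"x":-22,"y":0,"z":60,"rx":0,"ry":0,"rz":0},
    {"x":-24,"y":0,"z":60,"rx":0,"ry":0,"rz":0},
    {"x":-26,"y":0,"z":60,"rx":0,"ry":0,"rz":0},
    {"x":-28,"y":0,"z":60,"rx":0,"ry":0,"rz":0},
    {"x":-30,"y":0,"z":60,"rx":0,"ry":0,"rz":0},
    {"x":-32,"y":0,"z":60,"rx":0,"ry":0,"rz":0},
    {"x":-34,"y":0,"z":60,"rx":0,"ry":0,"rz":0},
    {"x":-36,"y":0,"z":60,"rx":0,"ry":0,"rz":0},
    {"x":-38,"y":0,"z":60,"rx":0,"ry":0,"rz":0},
    {"x":-40,"y":0,"z":60,"rx":0,"ry":0,"rz":0},
  ],
)

```text
time: 5.35
tool_pos: [0.4949, -0.081, 0.1602]
tool_rot: [3.142, 0.0, -3.071]
contact_force: [-1.9, 0.4, 0.5]
opening: 0.0301
grip_force: 0.3
```

```bash
python3 -c "
from h import *
s=observe();print(s['time'],s['tool_pos'],s['tool_rot'],s['contact_force'],s['torque'])
p=snap('scene','s2.png')
cv2.imwrite('pics/s2c.png',cv2.resize(p['pixels'][150:320,180:420],None,fx=3,fy=3))
for q in ('supply','supply_vents','supply_terminals','supply_heel'): print(q,[(np.round(d['point'],4),round(d['confidence'],2)) for d in mark_of(p,q)][:2])
"
```

```text
5.35 [ 0.49492479 -0.08100153  0.16021712] [ 3.14154093e+00  1.15073892e-04 -3.07138272e+00] [-1.93436497  0.36761388  0.50088116] [0.05734252 0.10179573 0.00228632]
supply [(array([ 0.5126, -0.0787,  0.0033]), 0.8)]
supply_vents [(array([ 0.5021, -0.078 ,  0.0566]), 0.56)]
supply_terminals [(array([ 0.5246, -0.0788,  0.1131]), 0.63)]
supply_heel [(array([ 0.5339, -0.079 ,  0.0036]), 0.82), (array([ 6.292e-01, -3.424e-01, -3.000e-04]), 0.46)]
```

View pics/s2c.png

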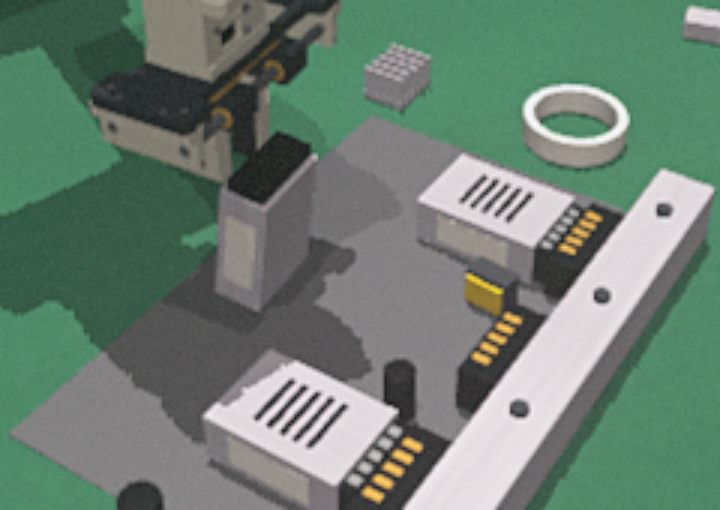

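The supply is tipping cleanly. Its top, at about (270,165) in the crop, leans away from the robot, and the heel has stayed put. I continue slowly.

arm_command(
  series=[
    {"x":-2,"y":0,"z":0,"rx":0,"ry":0,"rz":0},
    {"x":-4,"y":0,"z":0,"rx":0,"ry":0,"rz":0},
    {"x":-6,"y":0,"z":0,"rx":0,"ry":0,"rz":0},
    {"x":-8,"y":0,"z":0,"rx":0,"ry":0,"rz":0},
    {"x":-10,"y":0,"z":0,"rx":0,"ry":0,"rz":0},
    {"x":-12,"y":0,"z":0,"rx":0,"ry":0,"rz":0},
    {"x":-14,"y":0,"z":0,"rx":0,"ry":0,"rz":0},
    {"x":-16,"y":0,"z":0,"rx":0,"ry":0,"rz":0},
    {"x":-18,"y":0,"z":0,"rx":0,"ry":0,"rz":0},
    {"x":-20,"y":0,"z":0,"rx":0,"ry":0,"rz":0},
    {"x":-22,"y":0,"z":0,"rx":0,"ry":0,"rz":0},
    {"x":-24,"y":0,"z":0,"rx":0,"ry":0,"rz":0},
    {"x":-26,"y":0,"z":0,"rx":0,"ry":0,"rz":0},
    {"x":-28,"y":0,"z":0,"rx":0,"ry":0,"rz":0},
    {"x":-28,"y":0,"z":0,"rx":0,"ry":0,"rz":0},
    {"x":-28,"y":0,"z":0,"rx":0,"ry":0,"rz":0},
    {"x":-28,"y":0,"z":0,"rx":0,"ry":0,"rz":0},
    {"x":-28,"y":0,"z":0,"rx":0,"ry":0,"rz":0},
  ],
)

```text
time: 7.4
tool_pos: [0.5226, -0.079, 0.1602]
tool_rot: [3.141, -0.0, -3.071]
contact_force: [-0.7, -1.0, 0.5]
opening: 0.0299
grip_force: 0.0
```

```bash
python3 -c "
from h import *
s=observe();print(s['time'],s['tool_pos'],s['tool_rot'],s['contact_force'],s['torque'])
p=snap('scene','s3.png')
cv2.imwrite('pics/s3c.png',cv2.resize(p['pixels'][150:320,180:420],None,fx=3,fy=3))
for q in ('supply','supply_vents','supply_terminals','supply_heel'): print(q,[(np.round(d['point'],4),round(d['confidence'],2)) for d in mark_of(p,q)][:2])
"
```

```text
7.4 [ 0.52257801 -0.07904508  0.16021164] [ 3.14148950e+00 -4.68282958e-05 -3.07146561e+00] [-0.70172457 -1.00687273  0.52465729] [ 0.061993    0.06728055 -0.00649385]
supply [(array([ 0.5335, -0.0779,  0.0207]), 0.57)]
supply_vents [(array([ 0.5922, -0.0709,  0.0387]), 0.69)]
supply_terminals [(array([ 0.6414, -0.0721,  0.016 ]), 0.97), (array([ 0.5924, -0.0734,  0.0368]), 0.4)]
supply_heel [(array([ 0.5378, -0.0797,  0.0029]), 0.83)]
```

View pics/s3c.png

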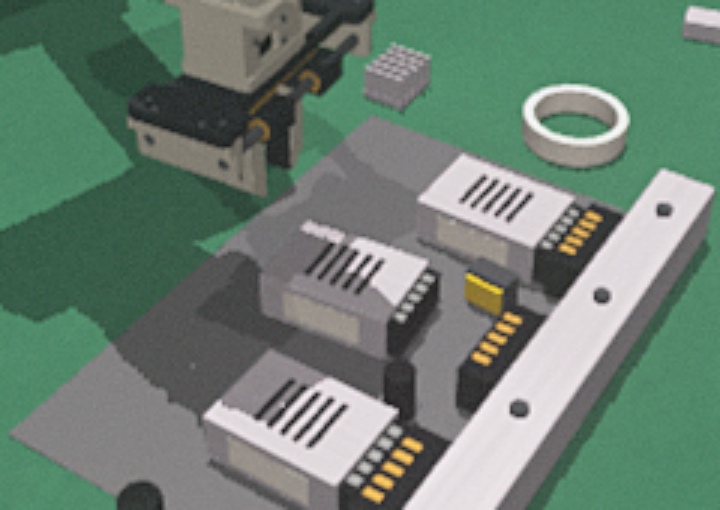

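It lies flat with vents up, centred near (350,290) in the crop and clear of the transformer and capacitor. I back off, lower the fingertips, and measure again.

arm_command(
  series=[
    {"x":9,"y":0,"z":0,"rx":0,"ry":0,"rz":0},
    {"x":18,"y":0,"z":0,"rx":0,"ry":0,"rz":0},
    {"x":28,"y":0,"z":0,"rx":0,"ry":0,"rz":0},
    {"x":28,"y":0,"z":20,"rx":0,"ry":0,"rz":0},
    {"x":28,"y":0,"z":40,"rx":0,"ry":0,"rz":0},
    {"x":28,"y":0,"z":60,"rx":0,"ry":0,"rz":0},
    {"x":28,"y":0,"z":75,"rx":0,"ry":0,"rz":0},
    {"x":28,"y":0,"z":82,"rx":0,"ry":0,"rz":0},
    {"x":28,"y":0,"z":82,"rx":0,"ry":0,"rz":0},
  ],
)

```text
time: 8.55
tool_pos: [0.4939, -0.0809, 0.0777]
tool_rot: [3.141, -0.002, -3.072]
contact_force: [0.6, 0.2, 0.3]
opening: 0.0303
grip_force: 0.0
```

```bash
cat > m.py <<'E'
from h import *
import sys
s=observe();print(s['time'],s['tool_pos'],s['tool_rot'],s['contact_force'])
for cam in('top','scene'):
    p=snap(cam,cam+sys.argv[1]+'.png')
    for q in ('supply','supply_vents','supply_terminals','supply_heel','place','transformer','capacitor','unit_a'): print(cam,q,[(np.round(d['point'],4),round(d['confidence'],2)) for d in mark_of(p,q)][:3])
    if cam=='top': cv2.imwrite('pics/tc'+sys.argv[1]+'.png',cv2.resize(p['pixels'][140:260,265:450],None,fx=4,fy=4,interpolation=cv2.INTER_CUBIC))
E
python3 m.py 4
```

```text
8.55 [ 0.49389533 -0.08092033  0.07765426] [ 3.14083779e+00 -1.66428321e-03 -3.07153694e+00] [0.60206983 0.20409419 0.29594505]
top supply [(array([ 0.5314, -0.0791,  0.0185]), 0.71), (array([ 0.4612, -0.3585,  0.0025]), 0.71)]
top supply_vents [(array([ 0.5881, -0.0768,  0.04  ]), 0.59)]
top supply_terminals [(array([ 0.6454, -0.0686,  0.0163]), 0.81)]
top supply_heel [(array([ 0.5891, -0.0752,  0.0352]), 0.67), (array([0.704 , 0.0507, 0.0016]), 0.49)]
top place [(array([ 0.7011, -0.08  , -0.0009]), 0.95), (array([ 0.6979, -0.2144, -0.0045]), 0.66), (array([0.7023, 0.0525, 0.0021]), 0.61)]
top transformer [(array([ 0.6726, -0.0121,  0.    ]), 0.72)]
top capacitor [(array([ 0.6702, -0.135 ,  0.0019]), 0.48)]
top unit_a [(array([ 0.5915,  0.0517, -0.0009]), 0.87), (array([ 0.5829, -0.2034, -0.0032]), 0.85), (array([ 0.6366, -0.348 , -0.0015]), 0.35)]
scene supply [(array([ 0.5344, -0.0792,  0.0181]), 0.77), (array([ 0.6955, -0.2091, -0.003 ]), 0.51), (array([ 0.5862, -0.203 , -0.0015]), 0.47)]
scene supply_vents [(array([ 0.5897, -0.0722,  0.0407]), 0.75)]
scene supply_terminals [(array([ 0.6402, -0.0721,  0.0192]), 0.8)]
scene supply_heel [(array([ 5.358e-01, -8.280e-02,  2.000e-04]), 0.67), (array([ 0.5858, -0.2016, -0.0026]), 0.66)]
scene place [(array([ 0.6956, -0.0755, -0.0022]), 0.73), (array([ 6.979e-01, -2.088e-01, -6.000e-04]), 0.57), (array([0.6991, 0.0475, 0.0022]), 0.56)]
scene transformer [(array([ 0.6334,  0.2048, -0.001 ]), 0.63), (array([ 6.708e-01, -1.610e-02, -4.000e-04]), 0.57), (array([ 0.7031, -0.0793,  0.0009]), 0.19)]
scene capacitor [(array([ 0.6685, -0.1391,  0.0023]), 0.7)]
scene unit_a [(array([ 0.5881,  0.0532, -0.0032]), 0.73), (array([ 0.5854, -0.2034, -0.0037]), 0.58)]
```

View pics/tc4.png

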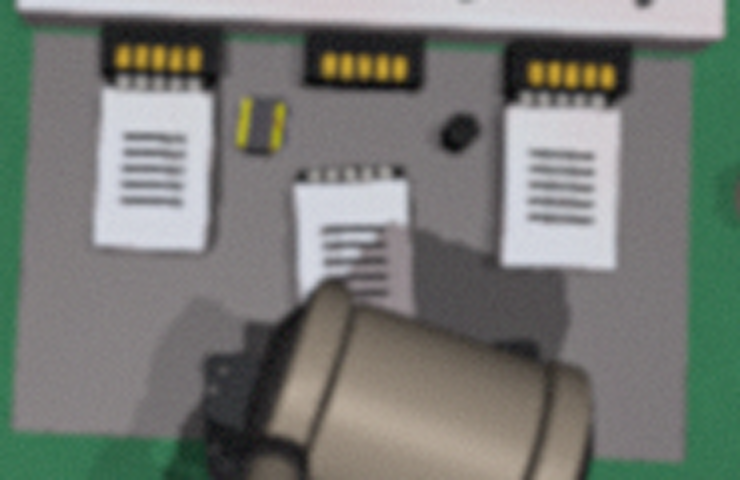

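Top crop: the supply's terminal row is at about (352,175) and the block's gold pads at (364,67). The terminals are therefore about 6 mm left of the lane and the heel about 4 mm right of it, with the supply turned by about 0.087 rad. I plan a two-finger push that turns it square and shifts it onto the line.

```bash
python3 -c "
from h import *
P=np.array([.698,-.0775]);yj=-.0174
line=lambda x:P[1]+(x-P[0])*np.tan(yj)
x0=.535;y0=-.0785
for d in (0,4,8,12,16,20,24,28,32,36,40,44):
    yaw=.0701+(yj-.0701)*min(1,d/24); x=x0+d/1000
    y=y0+(line(x0+.044)-y0)*d/44
    t=[x-.0095*np.cos(yaw),y-.0095*np.sin(yaw),.0777]
    print(d,*rel(t,np.pi+yaw))
"
```

```text
0 [-30.9  -0.3   0.5] [ 0.01 -0.    0.01]
4 [-34.9  -0.2   0.5] [ 0.01 -0.    0.84]
8 [-38.9  -0.1   0.5] [ 0.01 -0.    1.68]
12 [-42.9   0.1   0.5] [ 0.01 -0.    2.51]
16 [-46.9   0.2   0.5] [ 0.01 -0.    3.35]
20 [-50.9   0.3   0.5] [ 0.01 -0.    4.18]
24 [-54.9   0.5   0.5] [ 0.01 -0.    5.02]
28 [-59.    0.5   0.5] [ 0.01 -0.    5.02]
32 [-63.    0.5   0.5] [ 0.01 -0.    5.02]
36 [-67.    0.5   0.5] [ 0.01 -0.    5.02]
40 [-71.    0.5   0.5] [ 0.01 -0.    5.02]
44 [-75.    0.5   0.5] [ 0.01 -0.    5.02]
```

arm_command(
  series=[
    {"x":-9,"y":0,"z":0,"rx":0,"ry":0,"rz":0},
    {"x":-18,"y":0,"z":0,"rx":0,"ry":0,"rz":0},
    {"x":-23,"y":0,"z":0,"rx":0,"ry":0,"rz":0},
    {"x":-26,"y":0,"z":0,"rx":0,"ry":0,"rz":0},
    {"x":-29,"y":0,"z":0,"rx":0,"ry":0,"rz":0},
    {"x":-31,"y":0,"z":0,"rx":0,"ry":0,"rz":0},
    {"x":-33,"y":0,"z":0,"rx":0,"ry":0,"rz":0.4},
    {"x":-35,"y":0,"z":0,"rx":0,"ry":0,"rz":0.8},
    {"x":-37,"y":0,"z":0,"rx":0,"ry":0,"rz":1.3},
    {"x":-39,"y":0,"z":0,"rx":0,"ry":0,"rz":1.7},
    {"x":-41,"y":0,"z":0,"rx":0,"ry":0,"rz":2.1},
    {"x":-43,"y":0.1,"z":0,"rx":0,"ry":0,"rz":2.5},
    {"x":-45,"y":0.2,"z":0,"rx":0,"ry":0,"rz":2.9},
    {"x":-47,"y":0.2,"z":0,"rx":0,"ry":0,"rz":3.4},
    {"x":-49,"y":0.3,"z":0,"rx":0,"ry":0,"rz":3.8},
    {"x":-51,"y":0.3,"z":0,"rx":0,"ry":0,"rz":4.2},
    {"x":-53,"y":0.4,"z":0,"rx":0,"ry":0,"rz":4.6},
    {"x":-55,"y":0.5,"z":0,"rx":0,"ry":0,"rz":5},
    {"x":-58,"y":0.5,"z":0,"rx":0,"ry":0,"rz":5},
    {"x":-61,"y":0.5,"z":0,"rx":0,"ry":0,"rz":5},
  ],
)

```text
time: 11.45
tool_pos: [0.5558, -0.0763, 0.0783]
tool_rot: [-3.142, 0.0, 3.124]
contact_force: [-0.7, 1.0, -0.6]
opening: 0.0301
grip_force: 0.7
```

```bash
python3 m.py 5
```

```text
11.45 [ 0.5558437  -0.07627818  0.07825296] [-3.14157255e+00  2.33239078e-04  3.12448946e+00] [-0.69428851  1.02988955 -0.5770083 ]
top supply []
top supply_vents [(array([ 0.6203, -0.0784,  0.0392]), 0.83), (array([ 0.4717,  0.1856, -0.0055]), 0.48)]
top supply_terminals [(array([ 0.676 , -0.0762,  0.0175]), 0.63)]
top supply_heel []
top place [(array([ 0.6986, -0.0781, -0.0007]), 0.91), (array([ 0.7022,  0.0538, -0.0017]), 0.81), (array([ 0.6979, -0.2129, -0.0049]), 0.69)]
top transformer [(array([ 0.6745, -0.0136,  0.0015]), 0.67), (array([ 0.6216, -0.0792,  0.0364]), 0.2)]
top capacitor [(array([ 0.6685, -0.1378,  0.0009]), 0.59)]
top unit_a [(array([ 0.5845, -0.2029, -0.001 ]), 0.77), (array([ 0.593 ,  0.0526, -0.0014]), 0.58)]
scene supply [(array([ 0.5668, -0.0758,  0.0197]), 0.57)]
scene supply_vents [(array([ 0.6244, -0.0759,  0.0391]), 0.97), (array([0.4711, 0.1937, 0.004 ]), 0.31)]
scene supply_terminals [(array([ 0.6754, -0.0824,  0.017 ]), 0.69)]
scene supply_heel [(array([ 0.5679, -0.0786,  0.0016]), 0.71)]
scene place [(array([0.6993, 0.047 , 0.0015]), 0.92), (array([ 0.6932, -0.079 ,  0.0009]), 0.71), (array([ 0.6972, -0.2059, -0.0047]), 0.63)]
scene transformer [(array([ 0.6694, -0.0167, -0.0017]), 0.69), (array([ 0.4608, -0.3632, -0.0029]), 0.47)]
scene capacitor [(array([ 0.6692, -0.1403,  0.0034]), 0.52)]
scene unit_a [(array([ 0.5868,  0.0542, -0.0032]), 0.82), (array([ 0.5863, -0.2023, -0.005 ]), 0.66)]
```

View pics/tc5.png

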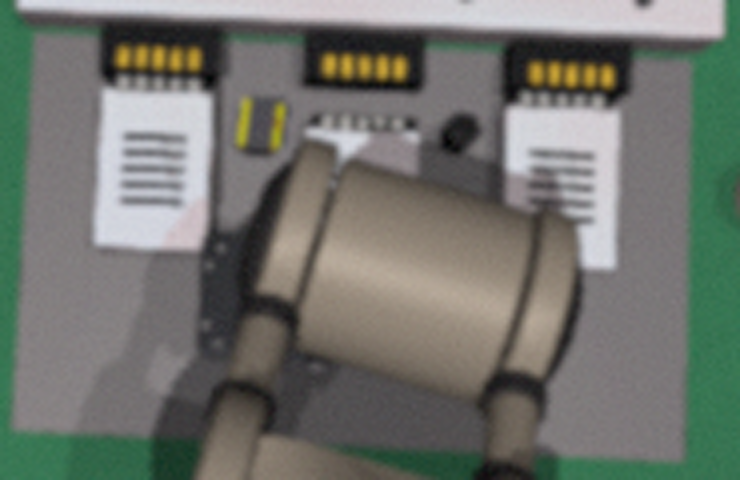

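The supply is now square and on line, with its terminal row at (363,122) and the block pads at (365,67). About 20 mm remains. I push straight on and watch the force.

arm_command(
  series=[
    {"x":-2,"y":0,"z":0,"rx":0,"ry":0,"rz":0},
    {"x":-4,"y":0,"z":0,"rx":0,"ry":0,"rz":0},
    {"x":-6,"y":0,"z":0,"rx":0,"ry":0,"rz":0},
    {"x":-8,"y":0,"z":0,"rx":0,"ry":0,"rz":0},
    {"x":-10,"y":0,"z":0,"rx":0,"ry":0,"rz":0},
    {"x":-12,"y":0,"z":0,"rx":0,"ry":0,"rz":0},
    {"x":-14,"y":0,"z":0,"rx":0,"ry":0,"rz":0},
    {"x":-15,"y":0,"z":0,"rx":0,"ry":0,"rz":0},
    {"x":-16,"y":0,"z":0,"rx":0,"ry":0,"rz":0},
  ],
)

```text
time: 13.25
tool_pos: [0.5716, -0.0765, 0.0782]
tool_rot: [3.142, -0.0, 3.125]
contact_force: [-3.8, 0.3, 1.3]
opening: 0.0299
grip_force: 1.6
```

arm_command(
  series=[
    {"x":-1,"y":0,"z":0,"rx":0,"ry":0,"rz":0},
    {"x":-1.5,"y":0,"z":0,"rx":0,"ry":0,"rz":0},
    {"x":-1.5,"y":0,"z":0,"rx":0,"ry":0,"rz":0},
  ],
)

```text
time: 13.55
tool_pos: [0.5732, -0.0765, 0.0782]
tool_rot: [3.142, 0.0, 3.124]
contact_force: [-1.1, 0.5, -0.2]
opening: 0.0301
grip_force: 0.8
```

arm_command(
  series=[
    {"x":-0.5,"y":0,"z":0,"rx":0,"ry":0,"rz":0},
    {"x":-1,"y":0,"z":0,"rx":0,"ry":0,"rz":0},
    {"x":-1.5,"y":0,"z":0,"rx":0,"ry":0,"rz":0},
  ],
)

```text
time: 13.85
tool_pos: [0.5746, -0.0765, 0.0781]
tool_rot: [3.142, 0.0, 3.125]
contact_force: [-1.8, 0.2, -0.7]
opening: 0.0302
grip_force: 0.9
```

arm_command(
  series=[
    {"x":-0.5,"y":0,"z":0,"rx":0,"ry":0,"rz":0},
    {"x":-1,"y":0,"z":0,"rx":0,"ry":0,"rz":0},
  ],
)

```text
time: 14.05
tool_pos: [0.5756, -0.0766, 0.0782]
tool_rot: [3.142, 0.0, 3.125]
contact_force: [-2.4, 0.1, -1.5]
opening: 0.0301
grip_force: 0.8
```

arm_command(
  series=[
    {"x":-0.5,"y":0,"z":0,"rx":0,"ry":0,"rz":0},
    {"x":-1,"y":0,"z":0,"rx":0,"ry":0,"rz":0},
    {"x":-1.5,"y":0,"z":0,"rx":0,"ry":0,"rz":0},
  ],
)

```text
time: 14.35
tool_pos: [0.5771, -0.0766, 0.0782]
tool_rot: [3.142, 0.0, 3.125]
contact_force: [-1.3, 0.1, -1.7]
opening: 0.03
grip_force: 0.7
```

```bash
python3 m.py 6 | grep -E "supply|place|\["|head -7
```

```text
14.35 [ 0.5771165  -0.07659029  0.07818994] [3.14152795e+00 9.70257196e-05 3.12457242e+00] [-1.28099462  0.06324737 -1.68632718]
top supply []
top supply_vents [(array([ 0.6431, -0.0785,  0.0394]), 0.6), (array([ 0.697 , -0.2146, -0.0042]), 0.36)]
top supply_terminals [(array([ 0.7013, -0.0763,  0.0195]), 0.55)]
top supply_heel []
top place [(array([ 0.6986, -0.0765, -0.0011]), 0.98), (array([0.6997, 0.0548, 0.0015]), 0.82), (array([ 0.6977, -0.2118, -0.0008]), 0.8)]
top transformer [(array([ 0.6748, -0.0122,  0.0024]), 0.41)]
```

View pics/tc6.png

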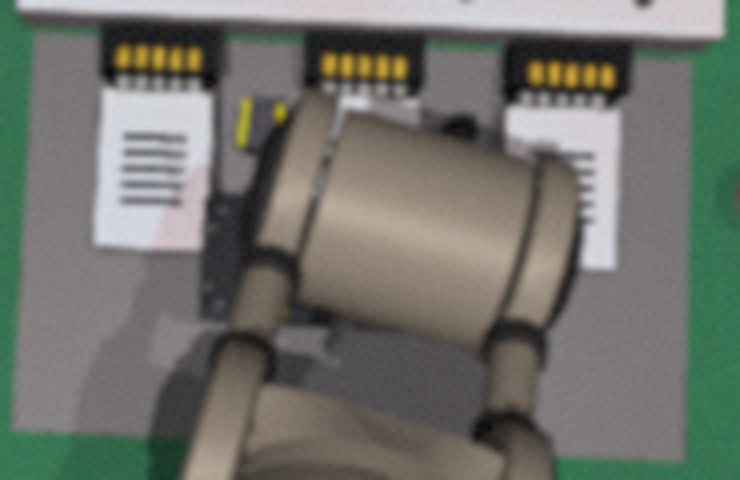

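Nearly there: the terminal row is at (365,91), as close to the pads as on the neighbouring units. I make the last few millimetres until the force rises.

arm_command(
  series=[
    {"x":-0.5,"y":0,"z":0,"rx":0,"ry":0,"rz":0},
    {"x":-1,"y":0,"z":0,"rx":0,"ry":0,"rz":0},
  ],
)

```text
time: 15.45
tool_pos: [0.5774, -0.0766, 0.0783]
tool_rot: [3.141, -0.002, 3.125]
contact_force: [-5.1, -1.0, 4.8]
opening: 0.03
grip_force: 2.4
```

arm_command(
  series=[
    {"x":-0.5,"y":0,"z":0,"rx":0,"ry":0,"rz":0},
    {"x":-1,"y":0,"z":0,"rx":0,"ry":0,"rz":0},
  ],
)

```text
time: 15.65
tool_pos: [0.5778, -0.0766, 0.0783]
tool_rot: [3.141, -0.003, 3.125]
contact_force: [-10.8, -0.4, 8.1]
opening: 0.03
grip_force: 4.7
```

Contact: the arm has stalled and the force is rising. I press slightly more to seat it square, then back off and lift.

arm_command(
  series=[
    {"x":-0.5,"y":0,"z":0,"rx":0,"ry":0,"rz":0},
    {"x":-0.5,"y":0,"z":0,"rx":0,"ry":0,"rz":0},
  ],
)

```text
time: 15.85
tool_pos: [0.5779, -0.0766, 0.0783]
tool_rot: [3.141, -0.004, 3.125]
contact_force: [-8.8, -0.9, 8.1]
opening: 0.0297
grip_force: 5.0
```

arm_command(
  series=[
    {"x":1,"y":0,"z":0,"rx":0,"ry":0,"rz":0},
    {"x":3,"y":0,"z":0,"rx":0,"ry":0,"rz":0},
    {"x":10,"y":0,"z":0,"rx":0,"ry":0,"rz":0},
    {"x":25,"y":0,"z":0,"rx":0,"ry":0,"rz":0},
    {"x":45,"y":0,"z":0,"rx":0,"ry":0,"rz":0},
    {"x":65,"y":0,"z":-20,"rx":0,"ry":0,"rz":0},
    {"x":85,"y":0,"z":-50,"rx":0,"ry":0,"rz":0},
    {"x":105,"y":0,"z":-90,"rx":0,"ry":0,"rz":0},
    {"x":125,"y":0,"z":-130,"rx":0,"ry":0,"rz":0},
    {"x":145,"y":0,"z":-160,"rx":0,"ry":0,"rz":0},
    {"x":165,"y":0,"z":-180,"rx":0,"ry":0,"rz":0},
    {"x":165,"y":0,"z":-180,"rx":0,"ry":0,"rz":0},
    {"x":165,"y":0,"z":-180,"rx":0,"ry":0,"rz":0},
  ],
)

```text
time: 17.15
tool_pos: [0.4148, -0.0739, 0.2583]
tool_rot: [-3.141, 0.002, 3.124]
contact_force: [0.3, -0.3, 0.2]
opening: 0.0301
grip_force: 0.0
```

```bash
python3 m.py 7
```

```text
17.15 [ 0.41480725 -0.07391313  0.25826104] [-3.14113454e+00  1.99779141e-03  3.12411638e+00] [ 0.28708679 -0.29851575  0.1962297 ]
top supply [(array([ 0.5857, -0.0748,  0.0184]), 0.72), (array([ 0.6437, -0.0785,  0.0396]), 0.38)]
top supply_vents [(array([ 0.6431, -0.0808,  0.0383]), 0.77), (array([ 7.013e-01, -7.790e-02, -1.000e-04]), 0.64)]
top supply_terminals [(array([ 0.6999, -0.0778,  0.0152]), 0.81), (array([ 0.5889, -0.0779,  0.0033]), 0.43)]
top supply_heel [(array([ 0.5862, -0.0792, -0.0008]), 0.64)]
top place [(array([ 0.6972, -0.2119, -0.0047]), 0.94), (array([7.041e-01, 5.410e-02, 3.000e-04]), 0.66), (array([ 6.973e-01, -7.720e-02, -1.000e-04]), 0.63)]
top transformer [(array([ 6.731e-01, -1.370e-02,  2.000e-04]), 0.7)]
top capacitor [(array([ 0.6681, -0.1385,  0.0026]), 0.64)]
top unit_a [(array([ 0.5833, -0.2005,  0.0013]), 0.7), (array([5.925e-01, 5.370e-02, 3.000e-04]), 0.7)]
scene supply [(array([ 0.5887, -0.0794,  0.0194]), 0.79)]
scene supply_vents [(array([ 0.6417, -0.0751,  0.036 ]), 0.97), (array([ 0.586 ,  0.0553, -0.006 ]), 0.42)]
scene supply_terminals [(array([ 0.6972, -0.0783,  0.0217]), 0.97)]
scene supply_heel [(array([ 0.5899, -0.0808,  0.0024]), 0.76)]
scene place [(array([0.7012, 0.0493, 0.0019]), 0.9), (array([ 0.6961, -0.077 ,  0.0014]), 0.68), (array([ 0.6956, -0.2084, -0.0045]), 0.68)]
scene transformer [(array([ 6.699e-01, -1.930e-02, -4.000e-04]), 0.71)]
scene capacitor [(array([ 0.6692, -0.1372,  0.0017]), 0.75)]
scene unit_a [(array([ 0.5831,  0.0522, -0.0025]), 0.79), (array([ 0.584 , -0.2021, -0.0015]), 0.69)]
```

View pics/tc7.png

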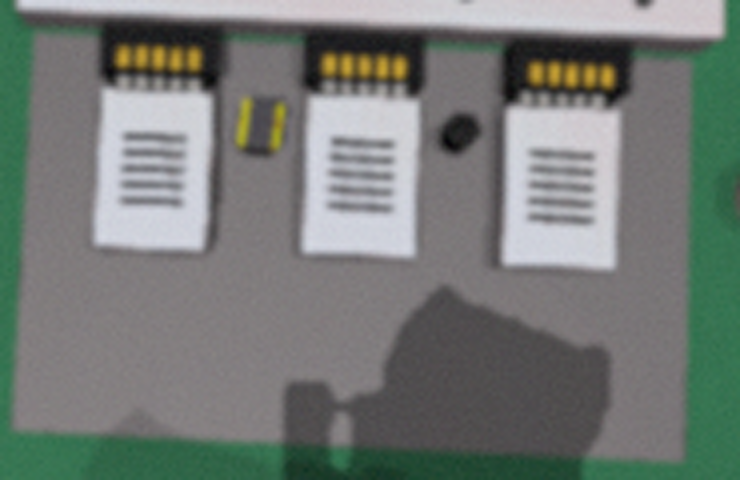

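The third supply, at (360,175), lies like its neighbours: seated against the block, square and centred. The bystanders have not moved.

```bash
python3 -c "
from cell import *
print(hand_in())"
```

```text
the job is handed in; nothing more can be done
None
```

The third supply was tipped over away from the robot, lies flat with its vents up, and was pushed square against its contact block until the force rose; nothing else looks moved, and the job was handed in at about 17 s.

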